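# Nest the empty screw cups on the repair bench

### The arm

A 6-joint arm with a two-finger parallel gripper is mounted at the origin on the work surface. World frame = base frame: x ahead of the robot, y to its left, z up, the work surface at z = 0. Lengths are in m, angles in rad, forces in N, time in s.
With the tool pointing down it reaches from about 0.375 to 0.975 m from the base axis. Payload 3.8 kg.
Tool frame: the origin (TCP) lies on the centre line of the jaws, within the pads' length; the fingertips stand 14 mm ahead of it and the grasp point (between the pads) lies 5 mm behind it; z points along the fingers, y is the line along which they close (so a half turn about z gives the same grasp; the last joint's range is limited). The gripper opens to 85 mm and grips with 20 to 120 N. Pads are 22 mm wide; open, the fingers measure 114 mm over their backs; the gripper's body (76 mm by 85 mm) begins 54 mm behind the grasp point. The pads swing forward as they close: fully open they stand 13 mm farther back than shut.
Start: joints at [1.263, 0.264, 1.604, -0, 1.274, -0.037], TCP at [0.181, 0.65, 0.245] pointing down, gripper open.
Joint ranges: [-2.63, 2.63], [-0.94, 2.18], [0.31, 2.57], [-1.31, 4.45], [0, 2.66], [-2.55, 2.55]. Speed limits (rad/s): [2.57, 2.57, 3.14, 3.14, 3.14, 3.14].

### API

Orientations are given as a rotation vector (axis times angle).
In Python, from workcell import bot, eyes, spot_in gives the robot as it stands.
- The arm moves only by the tool carry_out, never from a script. Its argument "series" is text: rows parted by semicolons, each of 4 numbers parted by spaces: the shift along the world's x, y, z in m, then the turn about the world's z in degrees. In form: tx ty tz roll; .... A call has 1 to 20 rows; each row shifts and turns the commanded pose from where the row before left it; what a row does not reach is not made up. A row lasts 1/8 s, in which the tool goes at most 62.5 mm and 10.7 degrees, less where a joint would pass 70% of its speed; a pose out of reach is approached as far as the arm can. A call is refused whole if a number of a shift passes 0.0625 or a number of a turn 10.7, either way. A call with a gripper value outside its range is refused whole. "jaw" is the gripper command: -1 is shut, 1 is fully open, values between are in proportion, set as the call begins (left out, the last holds). The fingers move at their own pace and stop on an object; "grip_force" is the grip in N (left out, the last holds). Time passes only in rows, so rows that do not move let the fingers close. It gives the time, the measured TCP pose, the force, the opening and the grip force at its end, in the units of the state.
- bot.read_state(): the state, without advancing time (a new reading comes with each control period).
- eyes.read_camera(name): name is "side" or "top"; returns (picture, depth): 384x512x3 uint8, blue, green, red; 384x512 float32, m along the optical axis (not along the pixel's ray), 0 where there is no reading.
- eyes.get_calibration(name): a dict with "K" (3x3 intrinsics, pixels), "distortion" ([k1, k2, p1, p2, k3] as OpenCV has them; the pictures are not rectified), "position" and "rotation" of the camera in the world. Camera axes: x right, y down, z forward; pixel columns grow to the right and rows downward; lengths in m; the calibration is good to about 2 mm. A picture is of the moment at which its call begins. get_calibration takes no time and is no camera call.
- bot.finish_job(): hands the job in; it is judged then, once.
Trained networks look in the newest picture that a camera, given by its name, has taken for a name from the list of things; names that differ only in an ending like _2 or _b are one class to them, and where a whole thing is asked for, a point or a joint stands for the part that bears it (a point fixed in the world has none). Each returns a list of dicts, best first, with "score" (0 to 1); they miss things now and then, are a little off and sometimes report something else, mostly with a low value. They report only what shows in the picture. A call takes as long as a camera call. They do not tell look-alikes from the thing itself.
- spot_in(camera, target): "rect" ([centre column, centre row, width, height] in pixels, round what is visible of it).
The state is a dict: "time": time; "q": joint angles; "joint_vel": joint speeds; "joint_torque": joint torques, N m; "tool_pos": TCP position; "tcp_rot": TCP orientation; "wrist_force": force on the tool from outside, world axes, zero at the start; "torque": the same for the moment, N m; "width": opening from 0.0 (shut) to 1.0 (fully open); "grip_force": force on a finger pad.
Only numpy, scipy, OpenCV 4.12 (cv2) and the standard library are available. Lean on these libraries where they do the work, as an engineer would, in place of code of your own. Each camera call takes 0.05 s, during which the arm holds its last target. There are 200 camera calls.

### The job

Tidy the empty steel screw cups: lift the tall narrow cup that has a handle and set it down gently inside the low wide cup, standing upright on its floor, with its handle turned to point roughly opposite to the wide cup's handle, since the two jam if one lies over the other. Leave the wide cup and the cup full of screws where they stand, and let go.

Things in the scene. Friction and masses are not known exactly. Their poses are not given: they have to be found in the camera images.
- narrow_cup: Cup to move: empty, tall, narrow, plain steel, open top. Outer diameter 54 mm, height 80, wall and floor 3 mm, 0.16 kg. Origin: centre of its underside, z up. Handle: level flat bar, 15 mm wide, 6 thick, along its own +x, centre line 52 mm up, end 102 mm from the axis. Its sides at +y and -y are bare, free to grip across. (A tin of the same size without a handle is not it.)
- narrow_cup_handle_tip (a point): Middle of the outer end of the narrow cup's handle, 102 mm from the cup's axis along its +x and 52 mm above its underside.
- wide_cup: Cup to nest into: empty, low, wide, plain steel. Outer diameter 96 mm, inner 88 to 90, height 40, wall and floor 3 mm, 0.35 kg. Origin: centre of its underside, z up. Handle: flat bar 18 mm wide, 6 thick, along its own +x, rising at 40 degrees from the rim to an end 115 mm from the axis and 92 mm up. The narrow cup's handle clears the bare rim by 12 mm but is blocked by this handle.
- screw_cup: Bystander to leave alone: middle-sized handled steel cup full of screws, diameter 72 mm, height 50, level handle along its +x, 40 mm up, end 108 mm from the axis. Origin: centre of its underside. Other bystanders (tin, screwdriver, brush, phone, mouse, spool) are under 85 mm high; a bottle 125 mm high stands far out on the left. Bench top at height 0.
Not all that is in view belongs to the job. Leave any blue or orange look-alike of the narrow_cup alone.

How it is judged:
At the end, for the whole second after the job is handed in: The narrow cup stands on the floor of the wide cup: axes within 20 mm, undersides less than 9 mm apart, both upright within 6 degrees and at rest, its handle within 60 degrees of opposite to the wide cup's handle; the wide cup is within 50 mm of where it began (horizontal distance between narrow_cup and wide_cup below 0.02 m and z of narrow_cup in the frame of wide_cup below 0.009 m and angle between narrow_cup's own z axis and vertical below 0.12 rad and angle between wide_cup's own z axis and vertical below 0.1 rad and angle between the x axis of narrow_cup and the x axis of wide_cup, either way round below 1.05 rad and x of narrow_cup_handle_tip in the frame of wide_cup below 0 m and distance of wide_cup from where it was at the start of the episode below 0.05 m and linear speed of each of narrow_cup, wide_cup below 0.02 m/s and angular speed of narrow_cup below 0.2 rad/s); the robot touches nothing.
It fails at once if the narrow cup is let go more than 30 mm above the bench (dropped) (height (world z) of narrow_cup above 0.03 m and contact force between narrow_cup and the fingers below 0.02 N).
It fails at once if the cup of screws is moved more than 40 mm or tipped (distance of screw_cup from where it was at the start of the episode above 0.04 m or angle between screw_cup's own z axis and vertical above 0.35 rad).
It also fails if it takes over 38 s, if anything falls off the work surface, if the arm or the gripper's body presses on something with over 40 N, if the wrist force passes 120 N, or if a joint passes its speed limit or range.

## Working session

There is one attempt and no reset: what is moved stays moved. The work goes in short steps, Python scripts to look and compute and a tool call to move; the robot and the scene stay as the last step left them, time stands still between calls to the robot, and variables do not carry over. Pictures are saved under pics/ and viewed, at most 10 in all, crops included, and the job is handed in when it is done.

Besides the shell and the picture viewer there is one more tool, called after "Emit:" as name(argument=value, ...), one argument or row to a line, values as JSON. carry_out: Moves the arm, as the interface text tells. Its arguments: {"type":"object","properties":{"series":{"type":"string"},"jaw":{"type":"number"},"grip_force":{"type":"number"}},"required":["series"]}

```bash
mkdir -p pics; cat > h.py <<'E'
import numpy as np, cv2
from workcell import bot, eyes, spot_in
def cloud(name, d):
    c=eyes.get_calibration(name); K=np.array(c["K"]); D=np.array(c["distortion"],float)
    h,w=d.shape; u,v=np.meshgrid(np.arange(w),np.arange(h))
    p=cv2.undistortPoints(np.stack([u,v],-1).reshape(-1,1,2).astype(np.float64),K,D).reshape(h,w,2)
    P=np.dstack([p,np.ones((h,w))])*d[...,None]
    R=np.array(c["rotation"],float)
    if R.size==3: R=cv2.Rodrigues(R)[0]
    W=P@R.T+np.array(c["position"]); W[d<=0]=np.nan
    return W
E
python3 - <<'E'
from h import *
ims=[]
for n in("top","side"):
    im,d=eyes.read_camera(n); W=cloud(n,d); np.savez(f"{n}0.npz",im=im,W=W); cv2.imwrite(f"pics/{n}0.png",im)
    for t in("narrow_cup","wide_cup","screw_cup","narrow_cup_handle_tip"):
        for r in spot_in(n,t)[:5]:
            c,rw=int(r["rect"][0]),int(r["rect"][1]); print(n,t,np.round(r["rect"]),round(r["score"],2),np.round(W[min(rw,383),min(c,511)],3))
s=bot.read_state(); print(s["time"],s["tool_pos"],s["tcp_rot"],s["width"])
for n in("top","side"): print(eyes.get_calibration(n)["position"])
E
```

```text
top narrow_cup [184. 151.  40.  32.] 0.83 [0.497 0.25  0.066]
top narrow_cup [302. 104.  25.  42.] 0.73 [ 0.634 -0.09   0.05 ]
top narrow_cup [143. 264.  44.  22.] 0.71 [0.185 0.357 0.072]
top wide_cup [348. 141.  36.  61.] 0.86 [ 0.529 -0.225  0.016]
top screw_cup [263. 133.  23.  49.] 0.62 [0.558 0.023 0.032]
top narrow_cup_handle_tip [182. 148.  43.  33.] 0.84 [0.502 0.251 0.078]
top narrow_cup_handle_tip [143. 262.  46.  29.] 0.56 [0.19  0.354 0.082]
top narrow_cup_handle_tip [300. 103.  25.  41.] 0.56 [ 0.634 -0.086  0.059]
top narrow_cup_handle_tip [265. 132.  22.  48.] 0.27 [0.558 0.017 0.03 ]
side narrow_cup [368. 179.  29.  40.] 0.78 [ 0.596 -0.112  0.06 ]
side narrow_cup [243. 153.  20.  38.] 0.75 [0.48  0.205 0.057]
side wide_cup [388. 219.  69.  67.] 0.88 [ 0.531 -0.217  0.029]
side screw_cup [310. 178.  40.  36.] 0.58 [0.555 0.034 0.021]
side narrow_cup_handle_tip [367. 180.  26.  38.] 0.91 [ 0.593 -0.111  0.058]
side narrow_cup_handle_tip [243. 151.  21.  37.] 0.67 [0.481 0.206 0.06 ]
0.5 [0.18056566 0.65037864 0.24523547] [-4.24099579e-01 -3.11279824e+00  1.01498264e-04] 0.9987811050231199
[0.18256477 0.0368495  1.14600601]
[-0.2496991  -0.68751486  0.62628601]
```

View pics/top0.png

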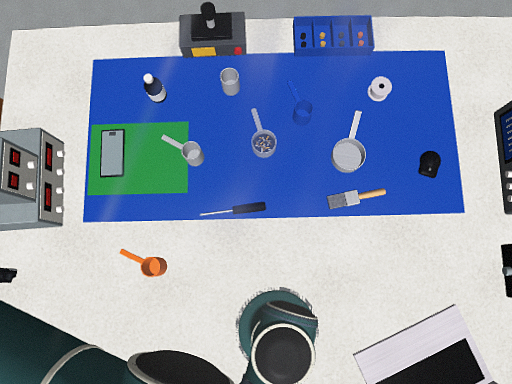

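View pics/side0.png

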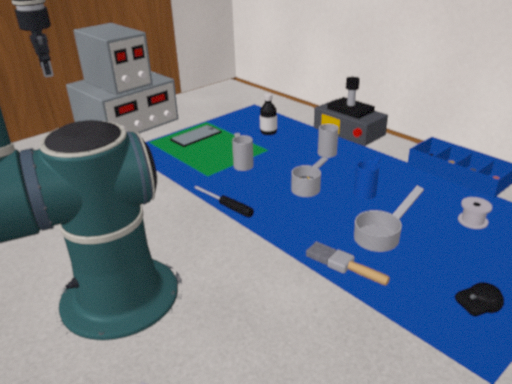

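Candidates for the narrow cup (top image):
- Steel cup with a handle at (192,153), handle running to (165,137).
- Plain tin at (230,81), no handle.
- Blue look-alike at (302,110).
- Orange look-alike at (153,266).
- Screw cup at (263,143).

I choose (192,153) and will check it in a close crop while measuring.

```bash
cat >> h.py <<'E'
from scipy.optimize import least_squares
def fitc(p,r):
    f=least_squares(lambda c:np.hypot(*(p-c).T)-r,p.mean(0),loss="soft_l1",f_scale=.003); return f.x, np.abs(f.fun).mean()
def near(Ws,c,rad,z0,z1):
    P=np.vstack([W.reshape(-1,3) for W in Ws]); P=P[~np.isnan(P[:,0])]
    return P[(np.hypot(*(P[:,:2]-c).T)<rad)&(P[:,2]>z0)&(P[:,2]<z1)]
def measure(Ws,c0,R,h,zr,zh,Lmin,Lmax):
    """outer radius R, side band zr for circle, handle band zh, annulus Lmin..Lmax"""
    c=np.array(c0)
    for _ in range(3):
        p=near(Ws,c,R+.012,*zr); rr=np.hypot(*(p[:,:2]-c).T); p=p[rr>R-.012]; c,e=fitc(p[:,:2],R-.0015)
    q=near(Ws,c,Lmax,*zh); q=q[np.hypot(*(q[:,:2]-c).T)>Lmin]
    d=q[:,:2]-c; m=d.mean(0); return c,e,len(p),np.degrees(np.arctan2(m[1],m[0])),len(q),q[:,2].mean()
E
python3 - <<'E'
from h import *
W={n:np.load(n+"0.npz")["W"] for n in("top","side")}
for n,Ws in(("top",[W["top"]]),("side",[W["side"]]),("both",list(W.values()))):
    print(n,"narrow",measure(Ws,[.485,.225],.027,.08,(.062,.086),(.042,.065),.04,.105))
    print(n,"wide",measure(Ws,[.528,-.225],.048,.04,(.025,.043),(.045,.1),.06,.118))
    print(n,"screw",measure(Ws,[.55,.02],.036,.05,(.03,.055),(.03,.05),.05,.11))
im=np.load("top0.npz")["im"]; cv2.imwrite("pics/crop1.png",cv2.resize(im[120:180,140:380],None,fx=3.3,fy=3.3,interpolation=cv2.INTER_CUBIC))
s=bot.read_state(); print(cv2.Rodrigues(np.array(s["tcp_rot"]))[0].round(3))
E
```

```text
top narrow (array([0.49540157, 0.22570657]), np.float64(0.0008306178185897307), 127, np.float64(59.27793833467524), 115, np.float64(0.055116258248375766))
top wide (array([ 0.48504545, -0.22107481]), np.float64(0.0012551237439820144), 220, np.float64(-12.530486873106446), 151, np.float64(0.07120035209099378))
top screw (array([0.54898563, 0.0202096 ]), np.float64(0.005850516740190885), 85, np.float64(-0.7995750176471129), 135, np.float64(0.04206539848975561))
side narrow (array([0.49614085, 0.22673238]), np.float64(0.0016504618644755606), 245, np.float64(59.78033319990037), 16, np.float64(0.05495706704869991))
side wide (array([ 0.48497808, -0.22242751]), np.float64(0.0013351356164690237), 644, np.float64(-12.07999018706311), 260, np.float64(0.06920969015393501))
side screw (array([0.5253504 , 0.02152199]), np.float64(0.0013566206344594932), 429, np.float64(14.578030545817933), 76, np.float64(0.04231821263204259))
both narrow (array([0.49584031, 0.22638596]), np.float64(0.0014545691655523656), 372, np.float64(59.40907355363075), 129, np.float64(0.05507433674603833))
both wide (array([ 0.48488922, -0.22204054]), np.float64(0.0013605756343592834), 864, np.float64(-12.157860041375203), 411, np.float64(0.06994105256876683))
both screw (array([0.52525985, 0.02223724]), np.float64(0.001898720770954546), 631, np.float64(15.425422203375522), 175, np.float64(0.04288605804504977))
[[-0.964  0.268 -0.   ]
 [ 0.268  0.964 -0.   ]
 [ 0.    -0.    -1.   ]]
```

View pics/crop1.png

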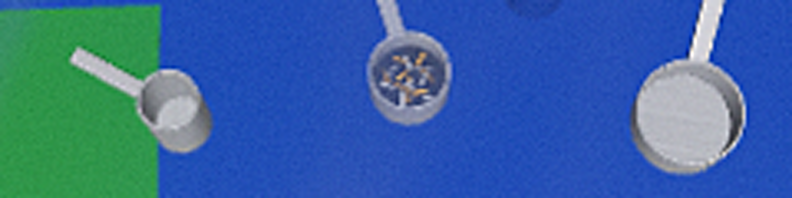

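The crop confirms it: the plain steel tall cup with a handle is at about crop (180,105). The wide cup is at crop (685,115) with its handle going up, and the screw cup sits between them. I'll move above the narrow cup, with the jaws closing across its handle.

Emit:
carry_out(
  series="0.026 -0.035 0 -8.8;0.026 -0.035 0 -8.8;0.026 -0.035 0 -8.8;0.026 -0.035 0 -8.8;0.026 -0.035 0 -8.8;0.026 -0.035 0 -8.8;0.026 -0.035 0 -8.8;0.026 -0.035 0 -8.8;0.026 -0.035 0 -8.8;0.026 -0.035 0 -8.8;0.026 -0.035 0 -8.8;0.029 -0.039 -0.045 -8.3;0 0 0 0",
  jaw=1,
  grip_force=40,
)

```text
time: 2.12
tool_pos: [0.4931, 0.2253, 0.1994]
tcp_rot: [-2.733, -1.55, 0.01]
wrist_force: [-0.5, 0.0, -0.5]
width: 0.998
grip_force: 0.0
```

```bash
python3 - <<'E'
from h import *
W={}
for n in("top","side"):
    im,d=eyes.read_camera(n); W[n]=cloud(n,d)
    if n=="side": cv2.imwrite("pics/side1.png",cv2.resize(im[60:260,160:420],None,fx=3,fy=3))
    try: print(n,measure([W[n]],[.496,.226],.027,.08,(.062,.086),(.042,.065),.04,.105))
    except Exception as e: print(n,e)
s=bot.read_state();print(s["time"],s["tool_pos"],s["q"])
E
```

```text
top Initial guess is outside of provided bounds
side (array([0.4962742 , 0.22674773]), np.float64(0.0015339330032024252), 242, np.float64(60.10871554162874), 15, np.float64(0.055086419633399795))
2.225 [0.49380105 0.22821349 0.20251358] [3.86795893e-01 4.89253234e-02 1.93186603e+00 5.89656517e-04
 1.16184733e+00 9.21630371e-01]h.py:14: RuntimeWarning: Mean of empty slice.
  f=least_squares(lambda c:np.hypot(*(p-c).T)-r,p.mean(0),loss="soft_l1",f_scale=.003); return f.x, np.abs(f.fun).mean()
  ret = um.true_divide(
```

View pics/side1.png

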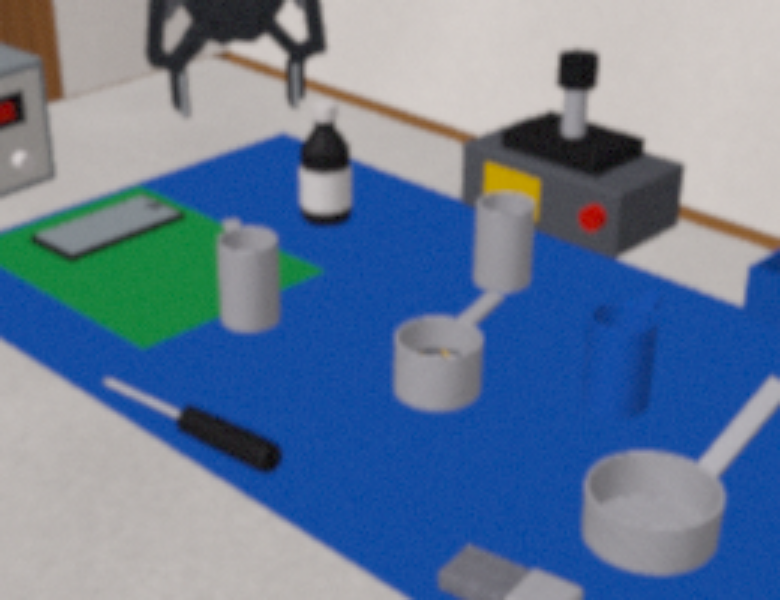

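The jaws (crop (240,90)) are straight above the narrow cup (crop (248,280)) and nothing else has moved. Next I descend and grip.

Emit:
carry_out(
  series="0.002 -0.001 -0.04 0;0 0 -0.04 0;0 0 -0.03 0;0 0 -0.02 0;0 0 -0.014 0;0 0 0 0;0 0 0 0",
  jaw=1,
)

```text
time: 3.1
tool_pos: [0.4968, 0.2284, 0.0601]
tcp_rot: [2.728, 1.557, 0.004]
wrist_force: [1.1, 0.0, 0.0]
width: 0.996
grip_force: 0.0
```

Emit:
carry_out(
  series="0 0 0 0;0 0 0 0;0 0 0 0;0 0 0 0;0 0 0 0;0 0 0 0;0 0 0 0;0 0 0 0",
  jaw=-1,
  grip_force=40,
)

```text
time: 4.1
tool_pos: [0.4966, 0.2279, 0.06]
tcp_rot: [2.729, 1.556, 0.002]
wrist_force: [-2.9, -0.2, 6.0]
width: 0.631
grip_force: 42.1
```

Emit:
carry_out(
  series="0 0 0.01 0;0 0 0.03 0;0 0 0.04 0;0 0 0.04 0;0 0 0.02 0;0 0 0 0;0 0 0 0",
)

```text
time: 4.97
tool_pos: [0.4951, 0.2272, 0.1976]
tcp_rot: [-2.729, -1.556, 0.003]
wrist_force: [0.1, -0.0, -2.1]
width: 0.63
grip_force: 42.7
```

```bash
python3 - <<'E'
from h import *
im,d=eyes.read_camera("side"); W=cloud("side",d); cv2.imwrite("pics/side2.png",cv2.resize(im[60:260,160:420],None,fx=3,fy=3))
s=bot.read_state(); print(s["time"],s["tool_pos"],s["tcp_rot"],s["grip_force"],s["width"],s["wrist_force"])
p=near([W],[.496,.227],.03,.1,.2); print(len(p),np.percentile(p[:,2],[0,2,10,50]).round(4))
for a in(.142,.152,.162):
    q=near([W],[.496,.227],.032,a-.02,a+.005); print(a,len(q),fitc(q[:,:2],.027))
E
```

```text
5.025 [0.494798   0.2270936  0.19707597] [-2.72881735 -1.55585397  0.00464814] 42.662208303809166 0.6294930308790828 [-0.19096724  0.23899309 -2.91563826]
474 [0.1367 0.1383 0.1442 0.1699]
0.142 69 (array([0.49589654, 0.2277605 ]), np.float64(0.0011912104746450275))
0.152 149 (array([0.49601203, 0.22763682]), np.float64(0.0015023539075477378))
0.162 193 (array([0.49585447, 0.22735648]), np.float64(0.001506293966661398))
```

View pics/side2.png

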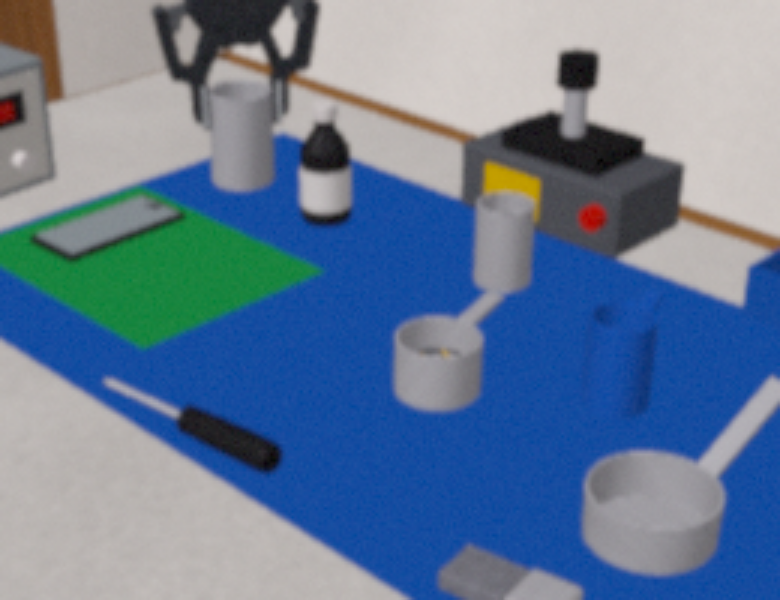

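The narrow cup is held upright in the jaws (crop (243,135)), with its underside at about z 0.137. I'll carry it over the wide cup, turning +108 degrees on the way.

Emit:
carry_out(
  series="-0.001 -0.015 0 5;-0.001 -0.03 0 8;-0.001 -0.036 0 9;-0.001 -0.036 0 9;-0.001 -0.036 0 9;-0.001 -0.036 0 9;-0.001 -0.036 0 9;-0.001 -0.036 0 9;-0.001 -0.036 0 9;-0.001 -0.036 0 9;-0.001 -0.036 0 9;0 -0.035 0 7;0 -0.03 0 5;0 -0.015 0 2.4;0 0 0 0;0 0 0 0",
)

```text
time: 7.02
tool_pos: [0.4843, -0.2206, 0.1976]
tcp_rot: [-0.335, -3.122, -0.002]
wrist_force: [-0.9, 0.3, -0.9]
width: 0.626
grip_force: 42.7
```

```bash
python3 - <<'E'
from h import *
W={}
for n in("side","top"):
    im,d=eyes.read_camera(n); W[n]=cloud(n,d); cv2.imwrite(f"pics/{n}3.png",cv2.resize(im[60:260,260:512],None,fx=3,fy=3))
s=bot.read_state(); print(s["time"],s["tool_pos"],s["tcp_rot"],s["grip_force"],s["width"],s["wrist_force"])
r=s["tcp_rot"]; print("tool y deg",2*np.degrees(np.arctan2(r[1],r[0]))-90)
c=s["tool_pos"][:2]; p=near([W["side"]],c,.03,.1,.2); print(len(p),np.percentile(p[:,2],[0,2,10]).round(4))
for a in(.142,.152,.162):
    q=near([W["side"]],c,.032,a-.02,a+.005); print(a,len(q),fitc(q[:,:2],.027))
for n in W:
    q=near([W[n]],c,.105,.14,.23);dd=q[:,:2]-c; k=(np.hypot(*dd.T)>.06)&(dd[:,0]<0); k&=q[:,2]<.21; m=dd[k].mean(0); print(n,k.sum(),np.degrees(np.arctan2(m[1],m[0])))
print(measure([W["side"]],[.485,-.222],.048,.04,(.025,.043),(.045,.1),.06,.118))
E
```

```text
7.125 [ 0.48465289 -0.22046129  0.1982288 ] [-3.33554039e-01 -3.12279722e+00 -1.00339064e-03] 42.691032104194164 0.632461662621288 [-0.39298276  0.33307902 -1.78905378]
tool y deg -282.19358876383683
734 [0.1363 0.1393 0.1442]
0.142 112 (array([ 0.48546904, -0.22032113]), np.float64(0.001014818398295689))
0.152 240 (array([ 0.48538737, -0.22030775]), np.float64(0.0009289723980274344))
0.162 311 (array([ 0.4852746 , -0.22038893]), np.float64(0.0009308041783439593))
side 139 169.46380627237866
top 0 nan
(array([ 0.48501069, -0.22231798]), np.float64(0.0013239029365637819), 650, np.float64(-12.189380311621763), 257, np.float64(0.069413557325646))<stdin>:11: RuntimeWarning: Mean of empty slice.
  ret = um.true_divide(
```

View pics/side3.png

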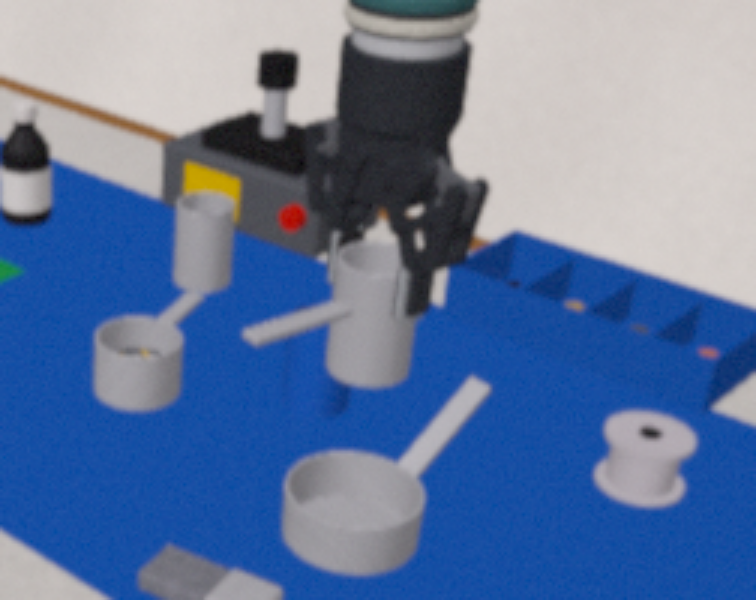

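The cup hangs upright over the wide cup (cup at crop (370,315), wide cup at (353,510)). Its handle points away from the wide cup's handle. I'll shift 2 mm and lower it, gently at the end.

Emit:
carry_out(
  series="0 -0.002 -0.02 0;0 0 -0.03 0;0 0 -0.03 0;0 0 -0.025 0;0 0 -0.015 0;0 0 -0.006 0;0 0 -0.003 0;0 0 -0.002 0;0 0 0 0;0 0 0 0",
)

```text
time: 8.38
tool_pos: [0.4853, -0.2237, 0.0684]
tcp_rot: [0.334, 3.123, -0.001]
wrist_force: [0.2, 0.6, -2.6]
width: 0.632
grip_force: 42.7
```

Emit:
carry_out(
  series="0 0 -0.002 0;0 0 0 0;0 0 -0.001 0;0 0 0 0;0 0 -0.001 0;0 0 0 0;0 0 0 0",
)

```text
time: 9.25
tool_pos: [0.4849, -0.2234, 0.0638]
tcp_rot: [-0.334, -3.124, -0.0]
wrist_force: [0.3, 0.5, -1.4]
width: 0.631
grip_force: 42.7
```

Emit:
carry_out(
  series="0 0 -0.001 0;0 0 0 0;0 0 -0.001 0;0 0 0 0;0 0 0 0",
)

```text
time: 9.88
tool_pos: [0.4854, -0.2236, 0.063]
tcp_rot: [0.334, 3.123, -0.0]
wrist_force: [-2.5, 1.2, 7.7]
width: 0.631
grip_force: 43.3
```

The cup is on the floor with light pressure. I'll release it and rise.

Emit:
carry_out(
  series="0 0 0 0;0 0 0 0;0 0 0 0;0 0 0 0;0 0 0 0;0 0 0 0",
  jaw=1,
)

```text
time: 10.62
tool_pos: [0.4849, -0.2234, 0.0618]
tcp_rot: [-0.334, -3.124, -0.0]
wrist_force: [0.1, 0.3, 0.2]
width: 0.999
grip_force: 0.0
```

Emit:
carry_out(
  series="0 0 0.01 0;0 0 0.02 0;0 0 0.04 0;0 0 0.05 0;0 0 0.04 0;0 0 0 0;0 0 0 0",
)

```text
time: 11.5
tool_pos: [0.4846, -0.2232, 0.2218]
tcp_rot: [-0.334, -3.124, -0.0]
wrist_force: [0.7, -0.0, -0.8]
width: 1.003
grip_force: 0.0
```

```bash
python3 - <<'E'
from h import *
im,d=eyes.read_camera("side"); W=cloud("side",d); cv2.imwrite("pics/side4.png",cv2.resize(im[60:260,260:512],None,fx=3,fy=3))
s=bot.read_state(); print(s["time"],s["tool_pos"],s["grip_force"],s["width"],s["wrist_force"])
p=near([W],[.485,-.222],.03,.06,.1); print("rim top",np.percentile(p[:,2],[95,99,100]).round(4), fitc(p[:,:2],.0265))
print(measure([W],[.485,-.222],.048,.04,(.025,.04),(.062,.1),.08,.118))
q=near([W],[.485,-.222],.105,.045,.065);dd=q[:,:2]-[.485,-.222]; k=(np.hypot(*dd.T)>.055)&(dd[:,0]<0); m=dd[k].mean(0); print("handle",k.sum(),np.degrees(np.arctan2(m[1],m[0])),q[k,2].mean())
E
```

```text
11.55 [ 0.48409062 -0.22297721  0.220739  ] 0.0 0.9987132545385968 [0.16100022 0.19145717 0.3542905 ]
rim top [0.0834 0.0844 0.0853] (array([ 0.48507554, -0.22458378]), np.float64(0.0015044217085263406))
(array([ 0.48507718, -0.22233799]), np.float64(0.0012508084457281774), 368, np.float64(-12.13442239311371), 157, np.float64(0.07787986568163781))
handle 139 170.44519727039864 0.0570074626333586
```

View pics/side4.png

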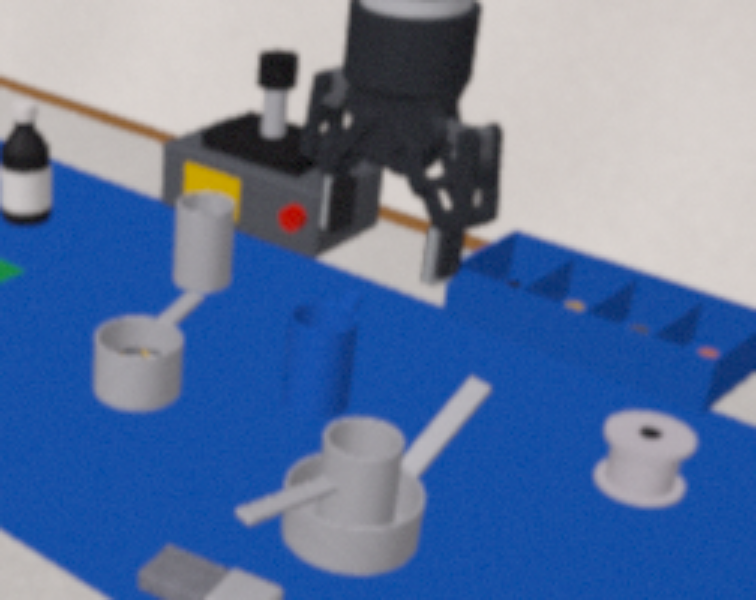

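The narrow cup (crop (362,470)) stands upright in the wide cup, its top at about z 0.083. Its handle lies opposite the wide cup's, the gripper is clear, and the screw cup hasn't moved.

```bash
python3 -c "
from h import *
print(bot.finish_job())"
```

```text
the job is handed in; nothing more can be done
None
```

I set the narrow cup upright inside the wide cup with its handle about 177° from the wide cup's handle, let go with the gripper clear, and handed the job in at about 11.6 s. The wide cup and the screw cup stayed where they were, and no verdict came back.

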